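# Raise the post of a shoe-last holder and hold it for clamping

### The job

On the leaning shoe-last holder, slide the flat gate with the black knob all the way open so that the post is free. Then grip the post and draw it straight out along its leaning bore until the dark groove turned around it stands just clear above the socket's mouth, without pulling the post out of the socket, and finish while holding it there, motionless, so that I can tighten the clamp. Leave the jar, the brush and the hammer alone.

Things in the scene. Friction and masses are not known exactly. Their poses are not given: they have to be found in the camera images.
- holder: Fixed green foot plate of the shoe-last holder, 170 x 130 x 16 mm, yaw within 0.45 rad of 0. Origin on the work surface, straight below the bore's mouth. It carries the socket. A black clamp screw sticks out of the socket's far (+x) side, 30 mm below the mouth; it is not part of the job.
- socket: Fixed green block 56 x 60 x 80 mm on the foot plate, with a through bore 23.5 mm wide. Origin: centre of the bore's mouth, in the top face, 102 mm above the work surface. z: bore axis, out of the mouth, leaning 15 degrees from vertical with its top towards the robot. y: level, the way the gate opens. x: away from the robot, sloping up 15 degrees. Planes below are measured along z from the mouth.
- gate (a joint): Sliding steel fork, 43 mm wide, 8 to 14 mm above the mouth, on a green arm that runs to socket y = 142 mm (guide lips 16 mm above the mouth, 56 mm over both). Value in m along socket y: 0 to 0.008 at the start (prongs round the post's neck above its collar: it cannot rise), 0.06 fully open at a stop. Friction about 2.5 N; stays where left.
- gate_knob (a point): Grip point on the gate's upright black knob (14 mm in diameter, from 14 to 50 mm above the mouth plane): on its axis, 40 mm above the mouth plane, 65 mm from the bore's axis along socket y when the gate value is 0. Axes as the socket's.
- post: Loose round steel post in the bore, 0.3 to 0.65 kg. z along it, out of the bore. Origin: on the axis, under its collar, which rests on the mouth at the start. Upwards: collar 36 mm in diameter, 6 mm thick; neck 14 mm in diameter up to 40 mm; head 26 mm in diameter from 40 to 77 mm. Downwards: rod 22 mm in diameter, 78 mm long, hidden in the bore.
- post_head (a point): Grip point in the middle of the post's head, on the axis, 58 mm above the origin of the post.
- post_groove (a point): Middle of the dark groove around the rod, on the axis, 42 mm below the post's origin; the groove is 5 to 6 mm wide, so its edges lie 39 and 45 mm below the collar.
- post_foot (a point): Lower end of the rod, on the axis, 78 mm below the post's origin.
- polish_jar: Bystander: round amber glass jar with a dark lid, 68 mm in diameter, 50 mm high, origin under its centre.
- shoe_brush: Bystander: shoe brush with a wooden back and black bristles, 55 x 150 x 47 mm, origin under its centre, long side along its y.
- hammer: Bystander: hammer lying on the surface, handle along its own x.
Not all that is in view belongs to the job. There is more than one size of the post; the job needs the smallest.

How it is judged:
By the outcome, as a careful person would: the job done as asked, in the order asked, and still so for the second after the job is handed in, while the arm keeps its last pose, push and grip.
It also fails if it takes over 40 s, if anything falls off the work surface, if the arm or the gripper's body presses on something with over 40 N, if the wrist force passes 120 N, or if a joint passes its speed limit or range.

### The arm

A 6-joint arm with a two-finger parallel gripper is mounted at the origin on the work surface. World frame = base frame: x ahead of the robot, y to its left, z up, the work surface at z = 0. Lengths are in m, angles in rad, forces in N, time in s.
With the tool pointing down it reaches from about 0.3 to 0.95 m from the base axis. Payload 3.1 kg.
Tool frame: the origin (TCP) lies at the very end of the fingers, on their centre line; the grasp point (between the pads) lies 19 mm behind it; y points along the fingers, z is the direction in which the jaws open and shut, and the axes are right-handed (so a half turn about y gives the same grasp; the last joint's range is limited). The gripper opens to 85 mm and grips with 20 to 120 N. Pads are 22 mm wide; open, the fingers measure 114 mm over their backs; the gripper's body (76 mm by 85 mm) begins 54 mm behind the grasp point. The pads swing forward as they close: fully open they stand 13 mm farther back than shut.
Start: joints at [-0.07, 0.308, 1.634, -0, 1.2, -0.07], TCP at [0.625, -0, 0.231] pointing down, gripper open.
Joint ranges: [-3.06, 3.06], [-0.79, 1.96], [0.05, 2.63], [-1.19, 4.34], [0.05, 2.64], [-2.94, 2.94]. Speed limits (rad/s): [2.79, 2.79, 3.14, 3.14, 3.14, 3.14].

### API

Orientations are given as a unit quaternion [x, y, z, w].
In Python, from plant import arm gives the robot as it stands. Calls block until the motion is done:
- arm.movep(position, orientation): joint-space move of the TCP to a pose.
- arm.move_straight(position, rotation=None, velocity=0.15): straight line of the TCP; rotation=None keeps the orientation; velocity is the mean speed in m/s.
- arm.move_joints(angles): joint-space move.
- arm.command_gripper(opening): opening from 0.0 (shut) to 1.0 (fully open); the grip force is fixed at half the most; returns when the fingers have stopped.
- arm.dwell(seconds).
- arm.solve_ik(position, orientation): joint angles nearest the present ones, or None.
- arm.capture(name): name is "scene" or "side" or "wrist"; returns a dict with "pixels" (384x512x3 uint8, red, green, blue), "fov_y" (degrees; the focal length in pixels is half the picture's height over the tangent of half this angle, whatever the lens; pixels are square), "cx", "cy" (the principal point, pixels), "pose" (4x4, takes a point from camera to world coordinates); the wrist camera has in their place "hand_eye" (4x4, takes a point from camera to tool coordinates, whose origin is the TCP and whose axes are the tool frame's). Camera axes: x right, y down, z forward; pixel columns grow to the right and rows downward; lengths in m; the calibration is good to about 2 mm. A picture is of the moment at which its call begins: read the wrist's pose just before it. There is no depth.
A pose or a line that the arm cannot do raises arm.PlanningError and nothing moves.
- arm.close_job(): hands the job in, once; it reports no verdict.
Readings, each from a call of its own:
- arm.read_t(): time.
- arm.read_joints(): joint angles.
- arm.read_joint_vel(): joint speeds.
- arm.read_joint_torque(): joint torques, N m.
- arm.read_tcp_pos(): TCP position.
- arm.read_tcp_rot(): TCP orientation.
- arm.read_contact_force(): force on the tool from outside, world axes, zero at the start.
- arm.read_moment(): the same for the moment, N m.
- arm.read_grip_width(): opening from 0.0 (shut) to 1.0 (fully open).
Only numpy, scipy, OpenCV 4.12 (cv2) and the standard library are available. Lean on these libraries where they do the work, as an engineer would, in place of code of your own. Each camera call takes 0.05 s, during which the arm holds its last target. There are 200 camera calls.

## Working session

There is one attempt and no reset: what is moved stays moved. The work goes in short steps, each a Python script; the robot and the scene stay as the last script left them, time stands still between calls to the robot, and variables do not carry over. Pictures are saved under pics/ and viewed, about 8 in all and at most 12, crops included, and the job is handed in when it is done.

```bash
ls; mkdir -p pics; python3 - <<'E'
from plant import arm
import cv2,numpy as np
for n in ("scene","side"):
    c=arm.capture(n); cv2.imwrite(f"pics/{n}0.png",c["pixels"][:,:,::-1]); print(n,c["fov_y"],c["cx"],c["cy"],np.round(c["pose"],4).tolist())
c=arm.capture("wrist");cv2.imwrite("pics/wrist0.png",c["pixels"][:,:,::-1]);print(c["fov_y"],np.round(c["hand_eye"],4).tolist(),arm.read_tcp_rot(),arm.read_t())
a=[cv2.imread(f"pics/{n}0.png") for n in ("scene","side")]
cv2.imwrite("pics/both.png",np.vstack(a)[:, :])
E
```

```text
pics
scene 43.73766278126803 250.83772708770965 195.3675541775236 [[0.5101, 0.5937, -0.6224, 1.2977], [0.86, -0.3384, 0.382, -0.4219], [0.0162, -0.7301, -0.6832, 0.9256], [0.0, 0.0, 0.0, 1.0]]
side 47.614869968774016 257.43856864659887 194.2867231415767 [[-0.9733, -0.1224, 0.1944, 0.3493], [-0.2297, 0.5067, -0.831, 0.826], [0.0032, -0.8534, -0.5213, 0.6143], [0.0, 0.0, 0.0, 1.0]]
61.64091119165464 [[-0.0005, 0.947, 0.3214, -0.0816], [-0.0014, -0.3214, 0.947, -0.143], [1.0, 0.0001, 0.0015, -0.001], [0.0, 0.0, 0.0, 1.0]] [-0.50040803  0.50049849 -0.4995389   0.49955375] 0.15
```

View pics/scene0.png

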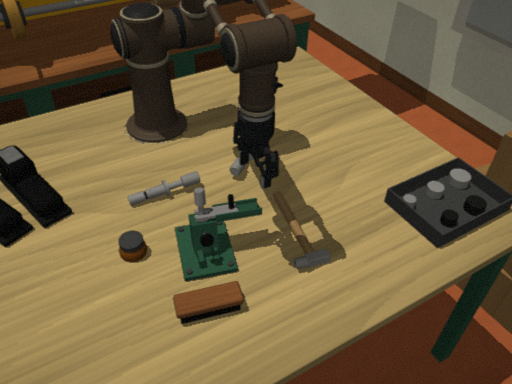

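View pics/side0.png

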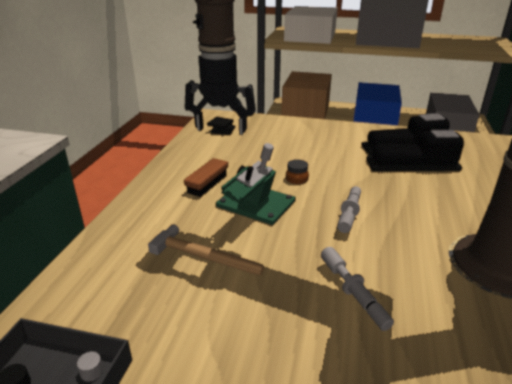

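The holder is at scene (207,245) and side (255,195). The standing post is at scene (199,193) and side (266,155), and the black knob at scene (231,200). The things that could be taken for the post are loose posts lying at scene (165,188) and (240,165), and small studs in the tray at scene (410–475,180–215). The job's post is the one in the socket. I'll check that in a close crop.

```bash
python3 - <<'E'
import cv2,numpy as np
a=cv2.imread("pics/scene0.png")[175:285,165:275];b=cv2.imread("pics/side0.png")[135:230,205:305]
f=lambda i,h,w:cv2.resize(i,(w,h),interpolation=cv2.INTER_CUBIC)
cv2.imwrite("pics/crop0.png",np.hstack([f(a,400,400),f(b,380,400) if 0 else cv2.copyMakeBorder(f(b,380,400),0,20,0,0,cv2.BORDER_CONSTANT)]))
E
```

```text
(no output)
```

View pics/crop0.png

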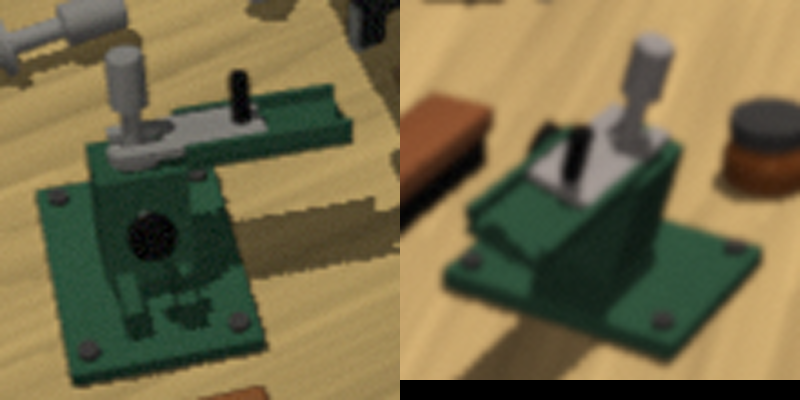

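The crop shows the upright grey post in the socket, leaning to the robot, with the collar under the steel fork. The black knob stands on the gate, at scene (231,195–208) and side (249,168–180). The post's head is at scene (199.7,197.6) and side (267,152.5). This confirms the choice.

```bash
cat > h.py <<'E'
import numpy as np,cv2
from plant import arm
from scipy.spatial.transform import Rotation as R
def ray(c,p,T=None):
    T=c["pose"] if T is None else T
    f=192/np.tan(np.radians(c["fov_y"])/2)
    d=T[:3,:3]@np.array([(p[0]-c["cx"])/f,(p[1]-c["cy"])/f,1]); return T[:3,3],d/np.linalg.norm(d)
def tri(rs):
    A=[];b=[]
    for o,d in rs:
        P=np.eye(3)-np.outer(d,d);A.append(P);b.append(P@o)
    A=np.vstack(A);b=np.hstack(b);x=np.linalg.lstsq(A,b,rcond=None)[0]
    return x,[round(float(np.linalg.norm((np.eye(3)-np.outer(d,d))@(x-o)))*1e3,1) for o,d in rs]
def onz(r,z): return r[0]+r[1]*(z-r[0][2])/r[1][2]
def wristT(c,pos,q):
    T=np.eye(4);T[:3,:3]=R.from_quat(q).as_matrix();T[:3,3]=pos;return T@c["hand_eye"]
def proj(c,T,X):
    f=192/np.tan(np.radians(c["fov_y"])/2); v=T[:3,:3].T@(np.asarray(X)-T[:3,3]); return v[:2]/v[2]*f+[c["cx"],c["cy"]]
def frame(yaw): # socket axes as columns
    return R.from_euler('z',yaw).as_matrix()@R.from_euler('y',-np.radians(15)).as_matrix()
E
python3 - <<'E'
from h import *
s=arm.capture("scene");d=arm.capture("side")
S=lambda x,y:(165+x/3.636,175+y/3.636); D=lambda x,y:(205+(x-400)/4,135+y/4)
pts={"headtop":((124,53),(655,43)),"headc":((126,82),(648,70)),"ktop":((239,72),(577,131)),"kbot":((241,122),(572,180))}
for k,(a,b) in pts.items(): print(k,*tri([ray(s,S(*a)),ray(d,D(*b))]))
for n,c,L in (("s",s,[S(38,190),S(72,376),S(265,343)]),("d",d,[D(445,275),D(668,352),D(760,255)])):
    P=[onz(ray(c,p),.016) for p in L]; print(n,np.round(P,3).tolist())
    for i in (0,1): v=P[i+1]-P[i]; print(np.linalg.norm(v),np.degrees(np.arctan2(v[1],v[0])))
E
```

```text
headtop [ 0.53770169 -0.09634734  0.17480565] [0.3, 0.3]
headc [ 0.54258515 -0.0989499   0.15499569] [0.1, 0.1]
ktop [ 0.56678703 -0.02757328  0.14862577] [1.9, 1.9]
kbot [ 0.57295267 -0.03183665  0.11198173] [0.2, 0.2]
s [[0.476, -0.145, 0.016], [0.637, -0.193, 0.016], [0.676, -0.072, 0.016]]
0.16800393312361314 -16.69562765546664
0.12688616632245814 72.19212053316811
d [[0.664, -0.058, 0.016], [0.509, -0.008, 0.016], [0.473, -0.129, 0.016]]
0.16296312785244516 162.16446895221958
0.1260289453692651 -106.61761747840525
```

```bash
cat >> h.py <<'E'
M0=np.array([.5568,-.1025,.102]); YAW=-.297
def tool(yaw): # fingers along -socket z, jaws along +socket y, tool x = socket x
    F=frame(yaw); return R.from_matrix(np.column_stack([F[:,0],-F[:,2],F[:,1]])).as_quat()
E
python3 - <<'E'
from h import *
F=frame(YAW);q=tool(YAW)
p=M0+F@[0,.03,.15]
print(R.from_quat(arm.read_tcp_rot()).as_matrix().round(2).tolist(),arm.solve_ik(p,q))
arm.movep(p,q)
pos,qq=arm.read_tcp_pos(),arm.read_tcp_rot()
c=arm.capture("wrist");T=wristT(c,pos,qq)
im=c["pixels"][:,:,::-1].copy()
cv2.imwrite("pics/w1.png",im)
for P in ([0,0,.077],[0,.069,.050],[0,0,0]): print(P,proj(c,T,M0+F@P))
print(arm.read_t(),pos-p)
E
```

```text
[[0.0, -0.0, 1.0], [-1.0, 0.0, 0.0], [-0.0, -1.0, -0.0]] [-0.18166179 -0.04001609  2.01889725 -0.0379457   0.90292405 -1.43584778]
[0, 0, 0.077] [214.82121732 204.87847553]
[0, 0.069, 0.05] [305.17241643 192.70562837]
[0, 0, 0] [224.34738385 175.7005909 ]
1.5333 [ 4.32651459e-04 -1.28028791e-06  3.44230305e-04]
```

View pics/w1.png

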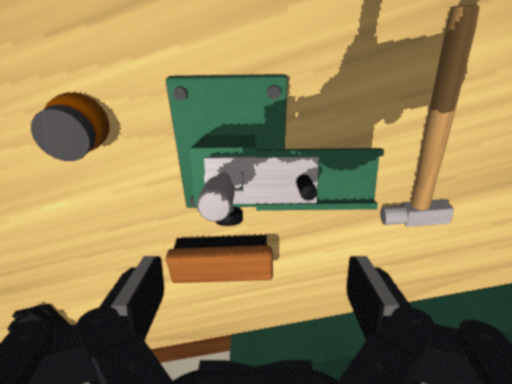

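The wrist view shows the head's top face at about (213,206), predicted (215,205). The knob's top is at about (309,193), predicted (305,193). The guide lips lie level in the image, so the yaw is right. Next I'll refine both with masks and grip the knob.

```bash
python3 - <<'E'
from h import *
pos,qq=arm.read_tcp_pos(),arm.read_tcp_rot()
c=arm.capture("wrist");T=wristT(c,pos,qq); F=frame(YAW)
g=c["pixels"].astype(int).max(2)
roi=g[165:210,290:325]; m=(roi<40).astype(np.uint8)
n,l,st,ce=cv2.connectedComponentsWithStats(m); i=1+np.argmax(st[1:,4]); ys,xs=np.where(l==i); print("knob",st[i],"rows",ys.min()+165,ys.max()+165)
# end of knob nearest camera: lower rows; top disc centre ~4.5px above the bottom
for y in range(ys.min(),ys.max()+1): print(y+165,xs[ys==y].min()+290,xs[ys==y].max()+290,end="; ")
sub=c["pixels"][185:225,190:240].max(2); print(); 
ring=np.median(c["pixels"][203:209,208:218].astype(int),axis=(0,1));print(ring)
hm=(np.abs(c["pixels"][180:230,185:245].astype(int)-ring).max(2)<14).astype(np.uint8)
n,l,st,ce=cv2.connectedComponentsWithStats(hm);i=1+np.argmax(st[1:,4]);print(st[i]+[185,180,0,0,0],ce[i]+[185,180])
v=ray(c,ce[i]+[185,180],T); L=lambda r,z:(lambda o,d:o+d*(z-o[2])/d[2])(F.T@(r[0]-M0),F.T@r[1])
print("headtop local",L(v,.077))
for p in ((309,193),(308,194)): print(L(ray(c,p,T),.05))
E
```

```text
knob [  7  10  19  24 268] rows 175 198
175 303 305; 176 300 307; 177 299 308; 178 298 309; 179 298 309; 180 298 310; 181 297 311; 182 297 311; 183 298 311; 184 298 312; 185 298 312; 186 298 312; 187 299 313; 188 299 314; 189 300 315; 190 300 315; 191 301 315; 192 306 315; 193 306 315; 194 305 315; 195 306 314; 196 305 313; 197 304 312; 198 307 310; 
[208.5 197.  196. ]
[199 194  29  26 548] [212.48905109 206.4379562 ]
headtop local [ 0.0012145  -0.00167382  0.077     ]
[0.00023747 0.07209666 0.05      ]
[0.00108207 0.07134284 0.05      ]
```

```bash
python3 - <<'E'
from h import *
F=frame(YAW); P=lambda x,y,z:M0+F@[x,y,z]
arm.command_gripper(.5)
arm.move_straight(P(.0005,.0712,.10))
arm.move_straight(P(.0005,.0712,.024),velocity=.1)
f=lambda:np.round(F.T@np.array(arm.read_contact_force()),1)
print(f()); arm.command_gripper(0.0); print(arm.read_grip_width()*85,f())
c=arm.capture("wrist");cv2.imwrite("pics/w2.png",c["pixels"][:,:,::-1])
y=.0712;k=0
while y<.134:
    y+=.045 if k==0 else .002; k+=1
    arm.move_straight(P(.0005,y,.024),velocity=.08 if k==1 else .03)
    ff=f(); print(round(y,4),ff,np.round(F.T@(np.array(arm.read_tcp_pos())-M0),4)[1])
    if abs(ff[1])>12: break
print(arm.read_grip_width()*85,arm.read_t())
c=arm.capture("wrist");cv2.imwrite("pics/w3.png",np.hstack([cv2.imread("pics/w2.png")[60:],c["pixels"][60:,:,::-1]]))
cv2.imwrite("pics/w3.png",cv2.resize(cv2.imread("pics/w3.png"),(800,253)))
E
```

```text
[0.1 0.3 0. ]
11.931100082249527 [-0.4 -0.1  6. ]
0.1162 [-2.9  2.   8. ] 0.1168
0.1182 [-1.9 -0.5  7.6] 0.1183
0.1202 [-2.  -1.   8.7] 0.12
0.1222 [-2.  -2.1  9.5] 0.122
0.1242 [-2.  -1.6  9.1] 0.1239
0.1262 [-2.5 -3.7  9.8] 0.1255
0.1282 [-1.8 -9.3 11.5] 0.1256
0.1302 [ -0.3 -16.5  12. ] 0.1256
11.707389611103718 6.4667
```

View pics/w3.png

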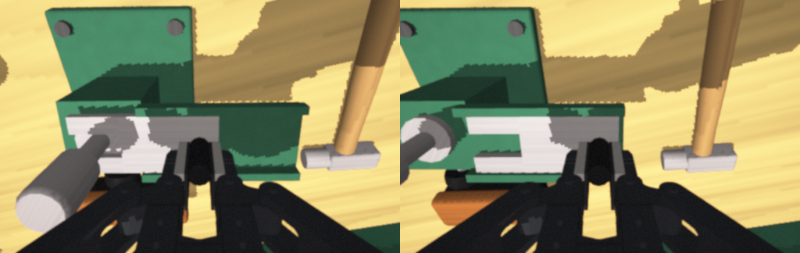

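The gate is at its stop: the knob is at y = 0.1256 against an expected 0.125, and the force was rising. The image shows the fork clear of the post's neck and collar. Next I'll release the knob, go to the post and grip it.

```bash
python3 - <<'E'
from h import *
F=frame(YAW); P=lambda x,y,z:M0+F@[x,y,z]
f=lambda:np.round(F.T@np.array(arm.read_contact_force()),1)
arm.move_straight(P(.0005,.1265,.024),velocity=.03);print(f())
arm.command_gripper(.5)
arm.move_straight(P(.0005,.1256,.12))
arm.move_straight(P(.0005,0,.12))
arm.move_straight(P(.0005,0,.041),velocity=.1);print(f())
arm.command_gripper(0);print(arm.read_grip_width()*85,f(),np.round(arm.read_moment(),2),arm.read_t())
c=arm.capture("wrist");cv2.imwrite("pics/w4.png",c["pixels"][:,:,::-1])
c=arm.capture("side");cv2.imwrite("pics/s4.png",c["pixels"][:,:,::-1])
a=cv2.imread("pics/w4.png");b=cv2.resize(cv2.imread("pics/s4.png")[115:235,195:325],(416,384),interpolation=cv2.INTER_CUBIC)
cv2.imwrite("pics/v4.png",cv2.resize(np.hstack([a,b]),(800,331)))
E
```

```text
[-2.3 -4.4  9.6]
[ 0.   0.9 -0.2]
24.354517526852547 [-0.3  0.9  4.4] [0.28 0.22 0.11] 10.2
```

View pics/v4.png

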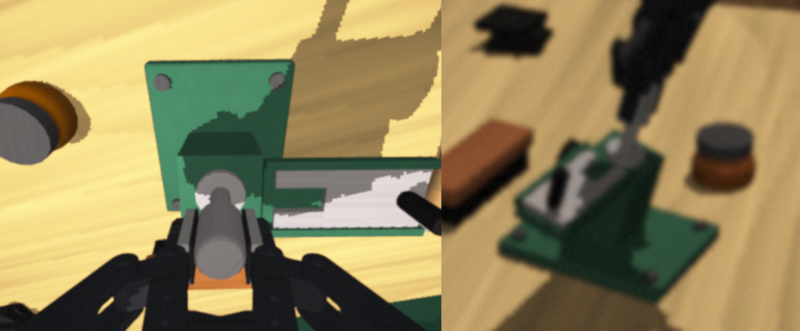

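The post is gripped (24.4 mm read, same roughly 2 mm bias as the knob), the collar is on the mouth and the gate is still fully open. Next I'll draw it along the bore in steps.

```bash
python3 - <<'E'
from h import *
F=frame(YAW)
f=lambda:np.round(F.T@np.array(arm.read_contact_force()),1)
p0=np.array(arm.read_tcp_pos()); np.save("p0.npy",p0)
for d in (.004,.012,.024,.036,.048):
    arm.move_straight(p0+F[:,2]*d,velocity=.04); ff=f(); print(d,ff,np.round(F.T@(np.array(arm.read_tcp_pos())-p0),4))
    if np.linalg.norm(ff)>25: print("stop");break
arm.dwell(.3); print(arm.read_grip_width()*85,arm.read_t())
for n in ("side","scene","wrist"):
    c=arm.capture(n);cv2.imwrite(f"pics/{n}5.png",c["pixels"][:,:,::-1])
r=lambda i:cv2.resize(i,(400,400),interpolation=cv2.INTER_CUBIC)
a=cv2.imread("pics/wrist5.png")[100:340,130:370];b=cv2.imread("pics/side5.png")[130:190,235:295]
cv2.imwrite("pics/v5.png",np.hstack([r(a),r(b)]))
E
```

```text
0.004 [ 0.1  0.3 -3.2] [-0.0007 -0.0001  0.0036]
0.012 [-0.8  0.9 -3.3] [-0.0005 -0.0001  0.0121]
0.024 [-0.7  0.5 -2.6] [-0.0001  0.      0.0243]
0.036 [-0.9  0.1 -3. ] [0.     0.     0.0363]
0.048 [-0.5 -0.4 -4.2] [0.0001 0.     0.0483]
24.661028230134647 12.575
```

View pics/v5.png

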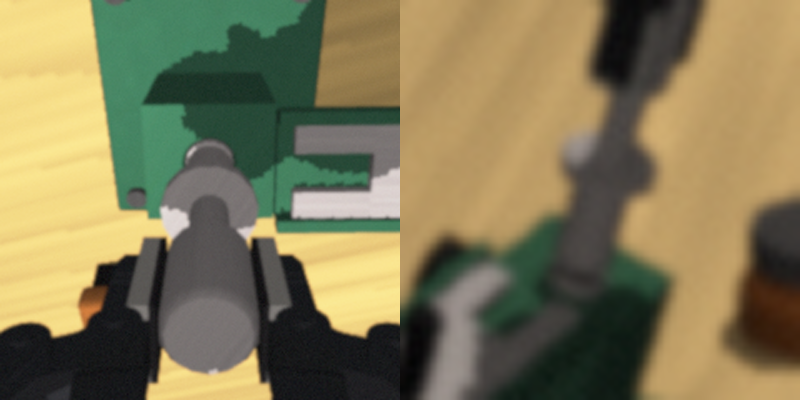

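The groove is visible as a dark band near the mouth in both crops: at wrist crop (208,148) and at side crop (572,283), which is full-frame (260.8,172.5). I'll check its height numerically along the projected axis.

```bash
python3 - <<'E'
from h import *
F=frame(YAW)
for n in ("side","scene"):
    c=arm.capture(n); im=cv2.GaussianBlur(c["pixels"],(3,3),0).astype(np.float32)
    V=c["pose"][:3,3]-M0; v=F.T@V; v[2]=0; v/=np.linalg.norm(v) # front surface line of rod, facing camera
    print(n)
    for z in np.arange(-.006,.060,.002):
        q=proj(c,c["pose"],M0+F@(v*.011+[0,0,z]))
        s=cv2.getRectSubPix(im,(1,1),(float(q[0]),float(q[1])))[0,0]; print(round(z*1e3),q.round(1),s.round())
pos,qq=arm.read_tcp_pos(),arm.read_tcp_rot();c=arm.capture("wrist");T=wristT(c,pos,qq)
im=c["pixels"].astype(np.float32); v=F.T@(T[:3,3]-M0); v[2]=0; v/=np.linalg.norm(v);print("wrist")
for z in np.arange(-.006,.03,.0015):
    q=proj(c,T,M0+F@(v*.011+[0,0,z])); print(round(z*1e3,1),q.round(1),cv2.getRectSubPix(im,(1,1),(float(q[0]),float(q[1])))[0,0].round())
i=cv2.imread("pics/side5.png")[155:185,245:285];j=cv2.imread("pics/wrist5.png")[170:230,215:295]
cv2.imwrite("pics/v6.png",np.hstack([cv2.resize(i,(400,300),interpolation=cv2.INTER_CUBIC),cv2.resize(j,(400,300),interpolation=cv2.INTER_CUBIC)]))
E
```

```text
side
-6 [260.1 175. ] [46. 50. 45.]
-4 [260.3 174.4] [48. 52. 46.]
-2 [260.4 173.7] [52. 55. 49.]
0 [260.6 173.1] [56. 57. 53.]
2 [260.8 172.4] [58. 57. 53.]
4 [261.  171.8] [58. 55. 53.]
6 [261.2 171.2] [56. 53. 51.]
8 [261.4 170.5] [58. 55. 53.]
10 [261.6 169.9] [63. 59. 57.]
12 [261.8 169.2] [69. 64. 62.]
14 [262.  168.6] [73. 68. 66.]
16 [262.1 167.9] [75. 70. 68.]
18 [262.3 167.3] [75. 70. 68.]
20 [262.5 166.6] [76. 71. 68.]
22 [262.7 166. ] [76. 71. 69.]
24 [262.9 165.3] [76. 71. 69.]
26 [263.1 164.7] [76. 71. 69.]
28 [263.3 164. ] [77. 72. 70.]
30 [263.5 163.3] [76. 72. 69.]
32 [263.7 162.7] [76. 71. 69.]
34 [263.9 162. ] [76. 72. 69.]
36 [264.1 161.3] [76. 72. 69.]
38 [264.3 160.7] [76. 72. 69.]
40 [264.5 160. ] [76. 72. 69.]
42 [264.7 159.3] [76. 71. 68.]
44 [264.9 158.7] [75. 70. 68.]
46 [265.1 158. ] [74. 69. 67.]
48 [265.3 157.3] [73. 68. 66.]
50 [265.5 156.6] [72. 67. 65.]
52 [265.7 156. ] [71. 66. 64.]
54 [265.9 155.3] [71. 66. 64.]
56 [266.1 154.6] [71. 67. 65.]
58 [266.3 153.9] [72. 68. 66.]
scene
-6 [202.7 222.1] [39. 70. 51.]
-4 [202.6 221.4] [45. 73. 55.]
-2 [202.5
[... 1062 characters left out ...]
1.5 [256.1 181.9] [52. 71. 58.]
-0.0 [256.1 182.4] [62. 74. 65.]
1.5 [256.1 183. ] [73. 76. 73.]
3.0 [256.1 183.6] [85. 84. 84.]
4.5 [256.1 184.2] [97. 94. 95.]
6.0 [256.1 184.8] [111. 105. 106.]
7.5 [256.1 185.4] [119. 113. 114.]
9.0 [256.1 186. ] [124. 119. 119.]
10.5 [256.1 186.7] [117. 112. 112.]
12.0 [256.1 187.3] [108. 103. 103.]
13.5 [256.1 187.9] [96. 92. 92.]
15.0 [256.2 188.6] [89. 85. 85.]
16.5 [256.2 189.2] [85. 81. 81.]
18.0 [256.2 189.9] [84. 80. 80.]
19.5 [256.2 190.6] [84. 81. 81.]
21.0 [256.2 191.3] [85. 81. 82.]
22.5 [256.2 191.9] [86. 82. 82.]
24.0 [256.2 192.6] [87. 82. 83.]
25.5 [256.2 193.3] [86. 82. 82.]
27.0 [256.2 194.1] [84. 81. 81.]
28.5 [256.2 194.8] [85. 83. 82.]
```

View pics/v6.png

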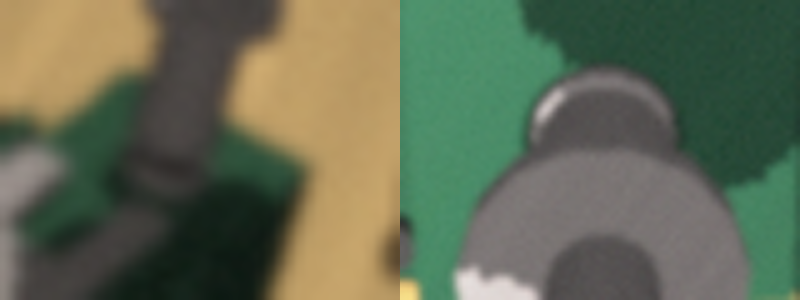

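The groove is clear in every view, with a strip of plain rod showing below it. In the scene profile the mouth is at about −1.5 mm and the groove's middle at about 8 mm. By the lift of 48.3 mm the groove's lower edge should stand 3.3 mm above the mouth, and about 30 mm of rod is still in the bore. The force of about 4 N matches the post's weight.

```bash
python3 - <<'E'
from h import *
arm.dwell(.5); print(np.abs(arm.read_joint_vel()).max(),np.round(frame(YAW).T@(np.array(arm.read_tcp_pos())-np.load("p0.npy")),4),arm.read_grip_width()*85,np.round(arm.read_contact_force(),1),arm.read_t())
arm.close_job()
E
```

```text
0.00035299594737315274 [0.    0.    0.048] 24.245163466048712 [-0.3 -0.  -2.9] 13.375
the job is handed in; nothing more can be done
```

The gate is fully open, and the arm is holding the post still with the groove just clear of the socket's mouth, so you can tighten the clamp. The job was handed in at 13.4 s; no verdict is reported.

- **Gate:** I gripped the knob and slid the gate until the force rose at the stop. The knob ended at y = 125.6 mm, against 125 mm expected, and the images show the fork clear of the post and staying open.
- **Post:** I gripped its head and drew it 48.0 mm along the leaning bore, by the arm's own reading. That puts the groove's lower edge about 3 mm above the mouth, with about 30 mm of rod still in the bore.
- **Holding:** Joint speeds were about zero at hand-in, the grip was firm, and about 3 N hung on the tool, which fits the post's weight.
- **Bystanders:** I moved nothing near the jar, the brush or the hammer.

**One disagreement:** the scene camera's brightness profile put the groove about 2–3 mm higher above the mouth than the arm's travel implies. That is close to pixel and calibration accuracy. Every view that shows the groove also shows plain rod below it, so it is clear either way.

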